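Close the bottle case and open the safety cap

TASK

Close the plywood bottle case round the neck of its bottle: fold the plain flap down flat first, then the flap with the two tongues flat on top of it. Then open the bottle's push-and-turn safety cap: press it down, keep it pressed while you turn it about a quarter turn anticlockwise, and lift it level, straight up, about 10 cm above where it sat. Finish with the gripper still holding the cap there, and leave the tools lying about where they are.

Things in the scene. Friction and masses are not known exactly. Their poses are not given: they have to be found in the camera images.
- case: Open-topped plywood box, 220 (x) x 150 (y) x 130 mm high, fixed on the table; a white bottle is fixed inside, its neck on the box's middle axis. Origin: centre of the box's underside, z up; x runs along the long walls and hinges, roughly away from the robot (turned by up to 0.45 rad), y to the robot's left. Walls rise 130 mm (hinge rail on the right wall 134 mm).
- plain_flap (a joint): Hinge of the plain flap, on the case's +y (left) long wall, along x at y = +75, z = 130 mm of the case. 0 = closed flat, grows as it opens, 1.57 upright, more leans outward. Flap 214 mm long, 73 mm from hinge to free edge (straight, no tongues), 4 mm thick; a notch 36 mm either side of the neck clears neck and cap. Closed, its upper face is 134 mm up.
- tongue_flap (a joint): Hinge of the other flap, on the -y (right) long wall at y = -75, z = 134 mm of the case; values, size and notch as the plain flap, but two tongues, 42 mm wide (53 to 95 mm either side of the middle, along x), stick out 16 mm beyond its free edge and lap over the plain flap when both are shut. Closed, its upper face is 138 mm up.
- plain_flap_push (a point): Point on the plain flap's outer face (upper when closed), 50 mm from its hinge, 72 mm toward -x from the middle: a good place to push (so is the mirror point toward +x). It swings with the flap. The hinge is stiff (0.05 N m): about 1 N moves the flap and it stays where it is left. Closed it rests on a hard stop.
- tongue_flap_push (a point): The same point on the tongue flap's outer face (upper when closed), 50 mm from its hinge; same stiffness.
- cap_centre (a point): Centre, half-way up, of the loose grey ribbed round safety cap: diameter 56 mm (58 over the ribs), 48 mm high, 40 g, upper 26 mm solid. Locked, it sits upright on the neck, top 200, centre 176, underside 152 mm above the table. z up; its x lies along the case's x while locked.
- cap_seat (a point): Point fixed to the case where the cap's centre is while locked, 176 mm up. A spring holds the cap up under two lugs: 6 N at rest, 12 N fully down. Push it down more than 4 mm (6 is good, hard stop at 7) and keep it down to turn it anticlockwise seen from above (+ about z; the other way is blocked). It is free to lift between about 55 and 125 degrees of turn.
- marker: Marker pen lying in front of the case, 17 x 135 x 16 mm; a bystander.
- spanner_11: Small combination spanner lying by the case's right wall, 145 x 29 x 7 mm; a bystander.
- tape_roll: Roll of tape lying behind the case, 55 mm across, 19 mm high; a bystander.
Not all that is in view belongs to the job. Of the things like the part that bears cap_centre, leave any that is green or pink; of the rest the larger one is meant.

How it is judged:
On the way, in this order (a step that is already met when the one before it is completed fails the run):
1. the plain flap is folded down flat while the tongue flap is still open (value of joint plain_flap below 0.12 rad and value of joint tongue_flap above 0.4 rad), for 0.1 s.
2. the tongue flap is folded down flat over it (value of joint each of plain_flap, tongue_flap below 0.12 rad), for 0.2 s.
3. the cap is pressed down against its spring, both flaps shut (all of step 2 and z of cap_centre in the frame of case below 0.173 m), for 0.05 s.
4. the cap is turned before it is lifted (angle between the x axis of cap_centre and the x axis of case, either way round above 0.6 rad and z of cap_centre in the frame of case below 0.181 m).
At the end, for the whole second after the job is handed in: The gripper holds the cap still (under 3 cm/s), level within 0.3 rad, 5 to 16 cm above its seat and within 4 cm of the bottle's axis sideways, touching nothing else; both flaps are shut within 0.12 rad (all of step 2 and z of cap_centre in the frame of case between 0.226 and 0.336 m and horizontal distance between cap_centre and cap_seat below 0.04 m and angle between cap_centre's own z axis and vertical below 0.3 rad and contact force between the fingers and cap above 1 N and contact force between cap and case below 0.2 N and linear speed of cap below 0.03 m/s); the arm keeps its last pose, push and grip.
It fails at once if a bystander tool is pushed more than 3 cm (distance of any of marker, spanner_11, tape_roll from where it was at the start of the episode above 0.03 m).
It also fails if it takes over 70 s, if anything falls off the work surface, if the arm or the gripper's body presses on something with over 40 N, if the wrist force passes 120 N, or if a joint passes its speed limit or range.

ROBOT

A 7-joint arm with a two-finger parallel gripper is mounted at the origin on a cart in front of the work surface, level with it; the furniture and walls round the work are solid. World frame = base frame: x ahead of the robot, y to its left, z up, the work surface at z = 0. Lengths are in m, angles in rad, forces in N, time in s.
With the tool pointing down it reaches from about 0.425 to 0.925 m from the base axis. Payload 6.8 kg.
Tool frame: the origin (TCP) lies on the mounting face of the last link; the fingertips stand 173 mm ahead of it and the grasp point (between the pads) lies 155 mm ahead of it; z points along the fingers, y is the line along which they close (so a half turn about z gives the same grasp; the last joint's range is limited). The gripper opens to 85 mm and grips with 20 to 120 N. Pads are 22 mm wide; open, the fingers measure 114 mm over their backs; the gripper's body (76 mm by 85 mm) begins 54 mm behind the grasp point. The pads swing forward as they close: fully open they stand 13 mm farther back than shut.
Start: joints at [1.067, 0.477, 0.022, 1.555, -0.011, 1.109, -0.083], TCP at [0.26, -0.623, 0.405] pointing down, gripper open.
Joint ranges: [-2.96, 2.96], [-0.34, 2.1], [-1.41, 1.46], [0.24, 2.44], [-1.37, 4.51], [0.17, 1.92], [-2.96, 2.96]. Speed limits (rad/s): [2.39, 2.39, 3.14, 3.14, 3.14, 3.14, 3.14].

INTERFACE

Orientations are given as a rotation vector (axis times angle).
In Python, from bench import r gives the robot as it stands.
- The arm moves only by the tool arm_command, never from a script. Its argument "plan" is a list of rows, each an object of numbers: "claw": the closure, from 0 (fully open) to 1 (shut); "tx", "ty", "tz": the shift along the tool's x, y, z in m; "ax", "ay", "az": the turn, a rotation vector about the tool's x, y, z in degrees. A call has exactly 10 rows; each row shifts and turns the commanded pose from where the row before left it, along the tool's axes as they then stand; what a row does not reach is not made up. A row lasts 1/12 s, in which the tool goes at most 41.7 mm and 7.16 degrees, less where a joint would pass 70% of its speed; a pose out of reach is approached as far as the arm can. A call is refused whole if a number of a shift passes 0.0417 or a number of a turn 7.16, either way. A call with a gripper value outside its range is refused whole. The fingers move at their own pace and stop on an object; "squeeze" is the grip in N (left out, the last holds). Time passes only in rows, so rows that do not move let the fingers close, or fill a call up. It gives the time, the measured TCP pose, the force, the opening and the grip force at its end, in the units of the state.
- r.get_obs(): the state, without advancing time (a new reading comes with each control period).
- r.grab_frame(name): name is "side" or "top"; returns the picture (384x512x3 uint8, red, green, blue); there is no depth.
- r.camera_model(name): a dict with "fx", "fy", "cx", "cy" (pixels), "position" and "orientation" of the camera in the world. Camera axes: x right, y up, looking along -z (the intrinsics and any distortion apply to the point x, -y, -z); pixel columns grow to the right and rows downward; lengths in m; the calibration is good to about 2 mm. A picture is of the moment at which its call begins. camera_model takes no time and is no camera call.
- r.hand_in(): hands the job in; it is judged then, once.
Trained networks look in the newest picture that a camera, given by its name, has taken for a name from the list of things; names that differ only in an ending like _2 or _b are one class to them, and where a whole thing is asked for, a point or a joint stands for the part that bears it (a point fixed in the world has none). Each returns a list of dicts, best first, with "confidence" (0 to 1); they miss things now and then, are a little off and sometimes report something else, mostly with a low value. They report only what shows in the picture. A call takes as long as a camera call. They do not tell look-alikes from the thing itself.
- r.boxes_of(target, camera): "location" ([x, y, z] in m, in the coordinates of the camera as it stood for that picture, good to about 4 mm: the middle of the surface that is visible of it).
- r.tip_of(target, camera): "location" ([x, y, z] in m, in the coordinates of the camera as it stood for that picture, good to about 4 mm: a listed point, or the origin of a listed thing).
The state is a dict: "clock": time; "joints": joint angles; "qvel": joint speeds; "tau": joint torques, N m; "tcp_pos": TCP position; "orientation": TCP orientation; "contact_force": force on the tool from outside, world axes, zero at the start; "moment": the same for the moment, N m; "grip_width": finger opening in m; "gripper_force": force on a finger pad.
Only numpy, scipy, OpenCV 4.12 (cv2) and the standard library are available. Lean on these libraries where they do the work, as an engineer would, in place of code of your own. Each camera call takes 0.05 s, during which the arm holds its last target. There are 200 camera calls.

## Working session

There is one attempt and no reset: what is moved stays moved. The work goes in short steps, Python scripts to look and compute and a tool call to move; the robot and the scene stay as the last step left them, time stands still between calls to the robot, and variables do not carry over. Pictures are saved under pics/ and viewed, at most 10 in all, crops included, and the job is handed in when it is done.

Besides the shell and the picture viewer there is one more tool, called after "Request:" as name([rows], argument=value, ...), one row to a line, values as JSON. arm_command: Moves the arm, as the interface text tells. Its arguments: {"type":"object","properties":{"plan":{"type":"array","items":{"type":"object","properties":{"claw":{"type":"number"},"tx":{"type":"number"},"ty":{"type":"number"},"tz":{"type":"number"},"ax":{"type":"number"},"ay":{"type":"number"},"az":{"type":"number"}}}},"squeeze":{"type":"number"}},"required":["plan"]}

```bash
mkdir -p pics; cat > h.py <<'E'
from bench import r
import numpy as np, cv2
from scipy.spatial.transform import Rotation as R
def cam(n):
    c=r.camera_model(n); o=np.array(c['orientation'],float)
    M=o if o.shape==(3,3) else (R.from_rotvec(o).as_matrix() if o.size==3 else R.from_quat(o).as_matrix())
    return c,M,np.array(c['position'])
def w(n,p):
    c,M,t=cam(n); return M@np.array(p)+t
def pix(n,P):
    c,M,t=cam(n); q=M.T@(np.array(P)-t); return c['cx']+c['fx']*q[0]/-q[2], c['cy']+c['fy']*-q[1]/-q[2]
def grab(n,f):
    im=r.grab_frame(n); cv2.imwrite('pics/'+f,cv2.cvtColor(im,cv2.COLOR_RGB2BGR)); return im
E
python3 - <<'E'
from h import *
a=grab('side','s0.png');b=grab('top','t0.png')
cv2.imwrite('pics/a0.png',cv2.cvtColor(cv2.resize(np.vstack([a,b]),None,fx=.78,fy=.78),cv2.COLOR_RGB2BGR))
for n in('side','top'):
    print(n,r.camera_model(n))
    for t in('case','cap_centre','cap_seat','plain_flap_push','tongue_flap_push','marker','spanner_11','tape_roll'):
        for d in r.tip_of(t,n)[:3]: print(n,t,round(d['confidence'],2),w(n,d['location']).round(3),np.round(pix(n,w(n,d['location']))))
print(r.get_obs())
E
```

```text
side {'fx': 416.78439232952366, 'fy': 416.78439232952366, 'cx': 253.96210339424914, 'cy': 190.28812380664047, 'position': array([0.26673462, 0.44376226, 0.69184595]), 'orientation': array([ 0.28804571, -1.20040478, -2.48033527])}
side case 0.73 [ 0.564 -0.206 -0.   ] [259. 234.]
side cap_centre 0.88 [ 0.392 -0.343  0.017] [346. 212.]
side cap_centre 0.86 [ 0.626 -0.04   0.027] [200. 268.]
side cap_centre 0.82 [ 0.566 -0.209  0.177] [257. 172.]
side cap_seat 0.82 [ 0.567 -0.205  0.177] [256. 174.]
side plain_flap_push 0.96 [ 0.528 -0.095  0.177] [252. 210.]
side plain_flap_push 0.74 [ 0.567 -0.21   0.176] [258. 173.]
side tongue_flap_push 0.76 [ 0.479 -0.263  0.185] [305. 165.]
side marker 0.66 [ 0.426 -0.174  0.002] [311. 260.]
side tape_roll 0.58 [ 0.719 -0.213  0.003] [204. 214.]
top {'fx': 464.39203381659445, 'fy': 464.39203381659445, 'cx': 255.91614794953952, 'cy': 197.10741148615898, 'position': array([ 0.44923255, -0.18033053,  1.10662599]), 'orientation': array([ 0.07733344, -0.08164893, -1.56353425])}
top case 0.96 [ 0.561 -0.203 -0.   ] [264. 198.]
top cap_centre 0.97 [ 0.57
[... 465 characters left out ...]
 133.]
{'clock': 0.9, 'joints': array([ 1.06688307,  0.47697204,  0.02239813,  1.55542788, -0.0115138 ,
        1.10929117, -0.08307435]), 'qvel': array([ 0.00108716,  0.00092792,  0.00046823,  0.00263906, -0.00159473,
       -0.00082731, -0.00097811]), 'tau': array([-1.40287772e-03, -5.96319652e+01,  1.60561759e+00, -2.81546795e+01,
        1.24484970e-02,  1.78470265e-03,  3.73097308e-06]), 'tcp_pos': array([ 0.26025771, -0.62280973,  0.40471483]), 'orientation': array([3.08024884e+00, 6.17686753e-01, 5.42785157e-05]), 'contact_force': array([0.61654692, 0.48579177, 0.56683145]), 'moment': array([0.01995361, 0.01677207, 0.04015333]), 'gripper_force': 0.0, 'grip_width': 0.08568684915920602}
```

View pics/a0.png

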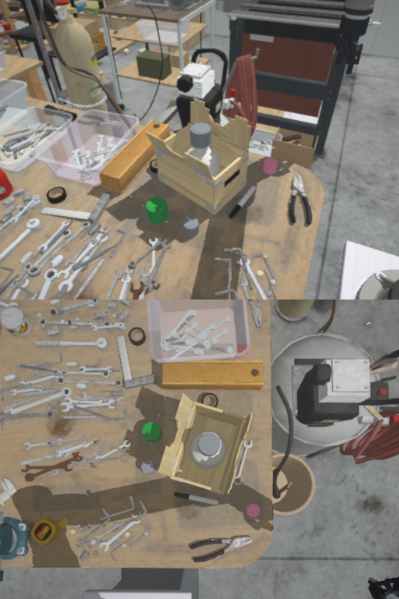

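The first picture shows the case with both flaps standing and the grey cap on the bottle. Candidates, in full-resolution side pixels: grey cap on the bottle (257,172), green on the table (200,268), pink on the table (346,212), small grey on the table (~244,287). I choose the grey one on the bottle. Next I'll check it in one crop with a fitted case outline.

```bash
cat > draw.py <<'E'
from h import *
def cw(p,c=(0.566,-0.204),psi=-0.30):
    return np.r_[np.array(c)+R.from_euler('z',psi).as_matrix()[:2,:2]@np.array(p[:2]),p[2]]
def draw(im,n,c=(0.566,-0.204),psi=-0.30):
    im=cv2.resize(im[:, :,::-1].copy(),None,fx=3,fy=3)
    f=lambda p:tuple(int(v*3+1) for v in pix(n,cw(p,c,psi)))
    for z in(0,.13):
        q=[(-.11,-.075,z),(.11,-.075,z),(.11,.075,z),(-.11,.075,z)]
        for i in range(4): cv2.line(im,f(q[i]),f(q[(i+1)%4]),(0,0,255),1)
    for z in(.152,.2):
        for a in np.arange(0,6.28,.3): cv2.circle(im,f((.028*np.cos(a),.028*np.sin(a),z)),1,(255,0,0),-1)
    return im
E
python3 - <<'E'
from draw import *
t=draw(cv2.imread('pics/t0.png')[:,:,::-1],'top')[345:765,570:1010]
s=draw(cv2.imread('pics/s0.png')[:,:,::-1],'side')[345:855,570:990]
o=np.zeros((510,860,3),np.uint8);o[:420,:440]=t;o[:,440:]=s
cv2.imwrite('pics/c1.png',cv2.resize(o,(800,474)))
E
```

```text
(no output)
```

View pics/c1.png

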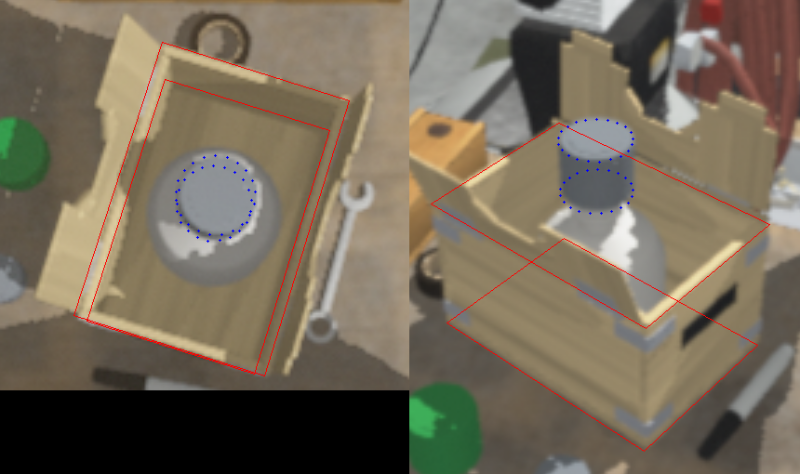

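The outline fits well: case centre (0.566,-0.204), yaw -0.30. In the crop, the grey cap on the bottle, at about (215,197) in the top part, is the large grey one that is meant. Starting to move.

Request:
arm_command([
  {"tz": -0.033, "claw": 1},
  {"tz": -0.033, "claw": 1},
  {"tx": 0.03, "ty": -0.0271, "claw": 1},
  {"tx": 0.03, "ty": -0.0271, "claw": 1},
  {"tx": 0.03, "ty": -0.0271, "claw": 1},
  {"tx": 0.03, "ty": -0.0271, "claw": 1},
  {"tx": 0.03, "ty": -0.0271, "claw": 1},
  {"tx": 0.03, "ty": -0.0271, "claw": 1},
  {"tx": 0.03, "ty": -0.0271, "claw": 1},
  {"tx": 0.03, "ty": -0.0271, "claw": 1},
])

```text
invalid input at $.plan[0]: expected keys claw, tx, ty, tz, ax, ay, az
```

Request:
arm_command([
  {"tx": 0.03, "ty": -0.0271, "claw": 1},
  {"tx": 0.03, "ty": -0.0271, "claw": 1},
  {"tx": 0.03, "ty": -0.0271, "claw": 1},
  {"tx": 0.03, "ty": -0.0271, "claw": 1},
  {"tx": 0.03, "ty": -0.0271, "claw": 1},
  {"tx": 0.03, "ty": -0.0271, "claw": 1},
  {"tx": 0.03, "ty": -0.0271, "claw": 1},
  {"tx": 0.03, "ty": -0.0271, "claw": 1},
  {"az": -7.16, "claw": 1},
  {"az": -7.16, "claw": 1},
])

```text
invalid input at $.plan[0]: expected keys claw, tx, ty, tz, ax, ay, az
```

Request:
arm_command([
  {"az": -7.16, "claw": 1},
  {"az": -7.16, "claw": 1},
  {"az": -7.16, "claw": 1},
  {"az": -7.16, "claw": 1},
  {"az": -7.16, "claw": 1},
  {"claw": 1},
  {"claw": 1},
  {"claw": 1},
  {"claw": 1},
  {"claw": 1},
])

```text
invalid input at $.plan[0]: expected keys claw, tx, ty, tz, ax, ay, az
```

```bash
cat > st.py <<'E'
from draw import *
def st():
    o=r.get_obs(); Rm=R.from_rotvec(o['orientation']).as_matrix(); T=np.array(o['tcp_pos'])
    C=R.from_euler('z',-.30).as_matrix().T
    tip=T+.173*Rm[:,2]
    print('t',round(o['clock'],2),'tcp',T.round(4),'tip in case',(C@(tip-[.566,-.204,0])).round(4),'tool x,z in case',(C@Rm[:,0]).round(3),(C@Rm[:,2]).round(3))
    print('F',o['contact_force'].round(1),'w',round(o['grip_width'],4),'gf',o['gripper_force'],'q',o['joints'].round(2))
if __name__=='__main__': st()
E
python3 st.py
```

```text
t 0.9 tcp [ 0.2603 -0.6228  0.4047] tip in case [-0.1683 -0.4905  0.2317] tool x,z in case [0.768 0.641 0.   ] [ 0. -0. -1.]
F [0.6 0.5 0.6] w 0.0857 gf 0.0 q [ 1.07  0.48  0.02  1.56 -0.01  1.11 -0.08]
```

All keys are needed in every row.

Request:
arm_command([
  {"tx": 0, "ty": 0, "tz": -0.033, "ax": 0, "ay": 0, "az": 0, "claw": 1},
  {"tx": 0, "ty": 0, "tz": -0.033, "ax": 0, "ay": 0, "az": 0, "claw": 1},
  {"tx": 0.03, "ty": -0.0271, "tz": 0, "ax": 0, "ay": 0, "az": 0, "claw": 1},
  {"tx": 0.03, "ty": -0.0271, "tz": 0, "ax": 0, "ay": 0, "az": 0, "claw": 1},
  {"tx": 0.03, "ty": -0.0271, "tz": 0, "ax": 0, "ay": 0, "az": 0, "claw": 1},
  {"tx": 0.03, "ty": -0.0271, "tz": 0, "ax": 0, "ay": 0, "az": 0, "claw": 1},
  {"tx": 0.03, "ty": -0.0271, "tz": 0, "ax": 0, "ay": 0, "az": 0, "claw": 1},
  {"tx": 0.03, "ty": -0.0271, "tz": 0, "ax": 0, "ay": 0, "az": 0, "claw": 1},
  {"tx": 0.03, "ty": -0.0271, "tz": 0, "ax": 0, "ay": 0, "az": 0, "claw": 1},
  {"tx": 0.03, "ty": -0.0271, "tz": 0, "ax": 0, "ay": 0, "az": 0, "claw": 1},
])

```text
clock: 1.73
tcp_pos: [0.3985, -0.3283, 0.471]
orientation: [3.08, 0.617, 0.001]
contact_force: [0.9, -0.4, -0.7]
grip_width: 0.0001
gripper_force: 0.0
```

Request:
arm_command([
  {"tx": 0.03, "ty": -0.0271, "tz": 0, "ax": 0, "ay": 0, "az": 0, "claw": 1},
  {"tx": 0.03, "ty": -0.0271, "tz": 0, "ax": 0, "ay": 0, "az": 0, "claw": 1},
  {"tx": 0.03, "ty": -0.0271, "tz": 0, "ax": 0, "ay": 0, "az": 0, "claw": 1},
  {"tx": 0.03, "ty": -0.0271, "tz": 0, "ax": 0, "ay": 0, "az": 0, "claw": 1},
  {"tx": 0.03, "ty": -0.0271, "tz": 0, "ax": 0, "ay": 0, "az": 0, "claw": 1},
  {"tx": 0.03, "ty": -0.0271, "tz": 0, "ax": 0, "ay": 0, "az": 0, "claw": 1},
  {"tx": 0.03, "ty": -0.0271, "tz": 0, "ax": 0, "ay": 0, "az": 0, "claw": 1},
  {"tx": 0.03, "ty": -0.0271, "tz": 0, "ax": 0, "ay": 0, "az": 0, "claw": 1},
  {"tx": 0, "ty": 0, "tz": 0, "ax": 0, "ay": 0, "az": -7.16, "claw": 1},
  {"tx": 0, "ty": 0, "tz": 0, "ax": 0, "ay": 0, "az": -7.16, "claw": 1},
])

```text
clock: 2.57
tcp_pos: [0.5367, -0.0342, 0.4708]
orientation: [-2.973, -1.013, -0.001]
contact_force: [-0.6, -0.9, -0.7]
grip_width: -0.0001
gripper_force: 0.0
```

Request:
arm_command([
  {"tx": 0, "ty": 0, "tz": 0, "ax": 0, "ay": 0, "az": -7.16, "claw": 1},
  {"tx": 0, "ty": 0, "tz": 0, "ax": 0, "ay": 0, "az": -7.16, "claw": 1},
  {"tx": 0, "ty": 0, "tz": 0, "ax": 0, "ay": 0, "az": -7.16, "claw": 1},
  {"tx": 0, "ty": 0, "tz": 0, "ax": 0, "ay": 0, "az": -7.16, "claw": 1},
  {"tx": 0, "ty": 0, "tz": 0, "ax": 0, "ay": 0, "az": -7.16, "claw": 1},
  {"tx": 0, "ty": 0, "tz": 0, "ax": 0, "ay": 0, "az": 0, "claw": 1},
  {"tx": 0, "ty": 0, "tz": 0, "ax": 0, "ay": 0, "az": 0, "claw": 1},
  {"tx": 0, "ty": 0, "tz": 0, "ax": 0, "ay": 0, "az": 0, "claw": 1},
  {"tx": 0, "ty": 0, "tz": 0, "ax": 0, "ay": 0, "az": 0, "claw": 1},
  {"tx": 0, "ty": 0, "tz": 0, "ax": 0, "ay": 0, "az": 0, "claw": 1},
])

```text
clock: 3.4
tcp_pos: [0.536, -0.0377, 0.4708]
orientation: [2.53, 1.862, 0.0]
contact_force: [0.1, 0.1, 0.2]
grip_width: 0.0002
gripper_force: 0.0
```

```bash
python3 st.py
```

```text
t 3.4 tcp [ 0.536  -0.0377  0.4708] tip in case [-0.0778  0.15    0.2978] tool x,z in case [ 0.002  1.    -0.   ] [ 0. -0. -1.]
F [0.1 0.1 0.2] w 0.0002 gf 0.0 q [ 0.37  0.23 -0.49  1.78  0.12  1.16 -0.46]
```

Request:
arm_command([
  {"tx": 0, "ty": 0, "tz": 0.0393, "ax": 0, "ay": 0, "az": 0, "claw": 1},
  {"tx": 0, "ty": 0, "tz": 0.0393, "ax": 0, "ay": 0, "az": 0, "claw": 1},
  {"tx": 0, "ty": 0, "tz": 0.0393, "ax": 0, "ay": 0, "az": 0, "claw": 1},
  {"tx": 0, "ty": 0, "tz": 0, "ax": 0, "ay": 0, "az": 0, "claw": 1},
  {"tx": -0.0167, "ty": 0, "tz": 0, "ax": 0, "ay": 0, "az": 0, "claw": 1},
  {"tx": -0.0167, "ty": 0, "tz": 0, "ax": 0, "ay": 0, "az": 0, "claw": 1},
  {"tx": -0.0167, "ty": 0, "tz": 0, "ax": 0, "ay": 0, "az": 0, "claw": 1},
  {"tx": -0.0167, "ty": 0, "tz": 0, "ax": 0, "ay": 0, "az": 0, "claw": 1},
  {"tx": -0.0167, "ty": 0, "tz": 0, "ax": 0, "ay": 0, "az": 0, "claw": 1},
  {"tx": -0.0167, "ty": 0, "tz": 0, "ax": 0, "ay": 0, "az": 0, "claw": 1},
])

```text
clock: 4.23
tcp_pos: [0.507, -0.1336, 0.3552]
orientation: [2.528, 1.863, 0.004]
contact_force: [0.1, 1.0, 0.6]
grip_width: -0.0
gripper_force: 0.5
```

Request:
arm_command([
  {"tx": -0.005, "ty": 0, "tz": 0.004, "ax": 0, "ay": 0, "az": 0, "claw": 1},
  {"tx": -0.005, "ty": 0, "tz": 0.004, "ax": 0, "ay": 0, "az": 0, "claw": 1},
  {"tx": -0.0037, "ty": 0, "tz": 0.0055, "ax": 0, "ay": 0, "az": 0, "claw": 1},
  {"tx": -0.0037, "ty": 0, "tz": 0.0055, "ax": 0, "ay": 0, "az": 0, "claw": 1},
  {"tx": -0.0025, "ty": 0, "tz": 0.0067, "ax": 0, "ay": 0, "az": 0, "claw": 1},
  {"tx": -0.0025, "ty": 0, "tz": 0.0067, "ax": 0, "ay": 0, "az": 0, "claw": 1},
  {"tx": -0.0008, "ty": 0, "tz": 0.0067, "ax": 0, "ay": 0, "az": 0, "claw": 1},
  {"tx": -0.0008, "ty": 0, "tz": 0.0067, "ax": 0, "ay": 0, "az": 0, "claw": 1},
  {"tx": 0, "ty": 0, "tz": 0, "ax": 0, "ay": 0, "az": 0, "claw": 1},
  {"tx": 0, "ty": 0, "tz": 0, "ax": 0, "ay": 0, "az": 0, "claw": 1},
])

```text
clock: 5.07
tcp_pos: [0.4993, -0.1561, 0.3073]
orientation: [-2.528, -1.864, 0.001]
contact_force: [-3.6, 1.1, 10.8]
grip_width: -0.0001
gripper_force: 5.1
```

```bash
python3 - <<'E'
from st import *
st()
t=grab('top','t1.png');s=grab('side','s1.png')
t=draw(t,'top')[345:765,570:1010]
s=draw(s,'side')[345:855,570:990]
o=np.zeros((510,860,3),np.uint8);o[:420,:440]=t;o[:,440:]=s
cv2.imwrite('pics/c2.png',cv2.resize(o,(800,474)))
E
```

```text
t 5.07 tcp [ 0.4993 -0.1561  0.3073] tip in case [-0.0779  0.026   0.1343] tool x,z in case [-0.  1. -0.] [-0.001 -0.    -1.   ]
F [-3.6  1.1 10.8] w -0.0001 gf 5.12351314391708 q [ 0.52  0.38 -0.41  1.98  0.21  0.82 -0.31]
```

View pics/c2.png

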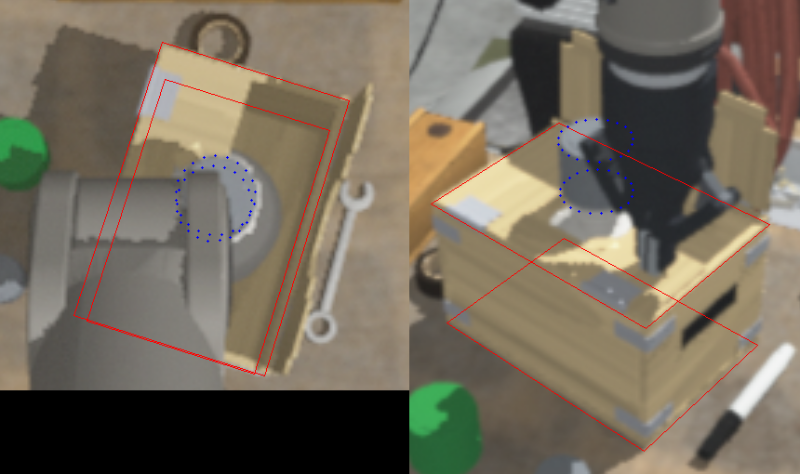

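The plain flap lies flat, with the tool tip on it at about (650,255) in the side crop; the tongue flap still stands. Next is the tongue flap.

Request:
arm_command([
  {"tx": 0, "ty": 0, "tz": -0.0415, "ax": 0, "ay": 0, "az": 0, "claw": 1},
  {"tx": 0, "ty": 0, "tz": -0.0415, "ax": 0, "ay": 0, "az": 0, "claw": 1},
  {"tx": 0, "ty": 0, "tz": -0.0415, "ax": 0, "ay": 0, "az": 0, "claw": 1},
  {"tx": 0, "ty": 0, "tz": -0.0415, "ax": 0, "ay": 0, "az": 0, "claw": 1},
  {"tx": -0.0342, "ty": 0, "tz": 0, "ax": 0, "ay": 0, "az": 0, "claw": 1},
  {"tx": -0.0342, "ty": 0, "tz": 0, "ax": 0, "ay": 0, "az": 0, "claw": 1},
  {"tx": -0.0342, "ty": 0, "tz": 0, "ax": 0, "ay": 0, "az": 0, "claw": 1},
  {"tx": -0.0342, "ty": 0, "tz": 0, "ax": 0, "ay": 0, "az": 0, "claw": 1},
  {"tx": -0.0342, "ty": 0, "tz": 0, "ax": 0, "ay": 0, "az": 0, "claw": 1},
  {"tx": 0, "ty": 0, "tz": 0, "ax": 0, "ay": 0, "az": 0, "claw": 1},
])

```text
clock: 6.0
tcp_pos: [0.4453, -0.3267, 0.4717]
orientation: [2.538, 1.851, -0.006]
contact_force: [-0.3, -1.9, -0.0]
grip_width: 0.0001
gripper_force: 0.0
```

```bash
python3 st.py
```

```text
t 6.0 tcp [ 0.4453 -0.3267  0.4717] tip in case [-0.0794 -0.1534  0.2987] tool x,z in case [ 0.01   1.    -0.003] [-0.002 -0.003 -1.   ]
F [-0.3 -1.9 -0. ] w 0.0001 gf 0.0 q [ 0.79  0.24 -0.32  1.75  0.08  1.17  0.13]
```

Request:
arm_command([
  {"tx": 0, "ty": 0, "tz": 0.0387, "ax": 0, "ay": 0, "az": 0, "claw": 1},
  {"tx": 0, "ty": 0, "tz": 0.0387, "ax": 0, "ay": 0, "az": 0, "claw": 1},
  {"tx": 0, "ty": 0, "tz": 0.0387, "ax": 0, "ay": 0, "az": 0, "claw": 1},
  {"tx": 0, "ty": 0, "tz": 0, "ax": 0, "ay": 0, "az": 0, "claw": 1},
  {"tx": 0.0158, "ty": 0, "tz": 0, "ax": 0, "ay": 0, "az": 0, "claw": 1},
  {"tx": 0.0158, "ty": 0, "tz": 0, "ax": 0, "ay": 0, "az": 0, "claw": 1},
  {"tx": 0.0158, "ty": 0, "tz": 0, "ax": 0, "ay": 0, "az": 0, "claw": 1},
  {"tx": 0.0158, "ty": 0, "tz": 0, "ax": 0, "ay": 0, "az": 0, "claw": 1},
  {"tx": 0.0158, "ty": 0, "tz": 0, "ax": 0, "ay": 0, "az": 0, "claw": 1},
  {"tx": 0.0158, "ty": 0, "tz": 0, "ax": 0, "ay": 0, "az": 0, "claw": 1},
])

```text
clock: 6.83
tcp_pos: [0.4774, -0.2285, 0.3586]
orientation: [2.527, 1.863, 0.0]
contact_force: [-0.9, -1.4, -0.7]
grip_width: -0.0
gripper_force: 0.4
```

Request:
arm_command([
  {"tx": 0.005, "ty": 0, "tz": 0.004, "ax": 0, "ay": 0, "az": 0, "claw": 1},
  {"tx": 0.005, "ty": 0, "tz": 0.004, "ax": 0, "ay": 0, "az": 0, "claw": 1},
  {"tx": 0.0037, "ty": 0, "tz": 0.0055, "ax": 0, "ay": 0, "az": 0, "claw": 1},
  {"tx": 0.0037, "ty": 0, "tz": 0.0055, "ax": 0, "ay": 0, "az": 0, "claw": 1},
  {"tx": 0.0025, "ty": 0, "tz": 0.0067, "ax": 0, "ay": 0, "az": 0, "claw": 1},
  {"tx": 0.0025, "ty": 0, "tz": 0.0067, "ax": 0, "ay": 0, "az": 0, "claw": 1},
  {"tx": 0.0008, "ty": 0, "tz": 0.0067, "ax": 0, "ay": 0, "az": 0, "claw": 1},
  {"tx": 0.0008, "ty": 0, "tz": 0.0067, "ax": 0, "ay": 0, "az": 0, "claw": 1},
  {"tx": 0, "ty": 0, "tz": 0, "ax": 0, "ay": 0, "az": 0, "claw": 1},
  {"tx": 0, "ty": 0, "tz": 0, "ax": 0, "ay": 0, "az": 0, "claw": 1},
])

```text
clock: 7.67
tcp_pos: [0.4838, -0.2063, 0.3113]
orientation: [-2.529, -1.864, 0.001]
contact_force: [-3.0, 1.1, 10.0]
grip_width: 0.0002
gripper_force: 4.6
```

```bash
python3 st.py
```

```text
t 7.67 tcp [ 0.4838 -0.2063  0.3113] tip in case [-0.078  -0.0265  0.1383] tool x,z in case [ 0.001  1.    -0.   ] [-0.001 -0.    -1.   ]
F [-3.   1.1 10. ] w 0.0002 gf 4.622431913297191 q [ 0.58  0.37 -0.36  1.98  0.18  0.82 -0.18]
```

Request:
arm_command([
  {"tx": 0, "ty": 0, "tz": -0.0405, "ax": 0, "ay": 0, "az": 0, "claw": 1},
  {"tx": 0, "ty": 0, "tz": -0.0405, "ax": 0, "ay": 0, "az": 0, "claw": 1},
  {"tx": 0, "ty": 0, "tz": -0.0405, "ax": 0, "ay": 0, "az": 0, "claw": 1},
  {"tx": 0, "ty": 0, "tz": -0.0405, "ax": 0, "ay": 0, "az": 0, "claw": 1},
  {"tx": 0.0088, "ty": 0.026, "tz": 0, "ax": 0, "ay": 0, "az": 0, "claw": 0},
  {"tx": 0.0088, "ty": 0.026, "tz": 0, "ax": 0, "ay": 0, "az": 0, "claw": 0},
  {"tx": 0.0088, "ty": 0.026, "tz": 0, "ax": 0, "ay": 0, "az": 0, "claw": 0},
  {"tx": 0, "ty": 0, "tz": 0, "ax": 0, "ay": 0, "az": 0, "claw": 0},
  {"tx": 0, "ty": 0, "tz": 0, "ax": 0, "ay": 0, "az": 0, "claw": 0},
  {"tx": 0, "ty": 0, "tz": 0, "ax": 0, "ay": 0, "az": 0, "claw": 0},
])

```text
clock: 8.5
tcp_pos: [0.5656, -0.2043, 0.472]
orientation: [-2.528, -1.863, 0.002]
contact_force: [0.3, 0.3, -0.4]
grip_width: 0.072
gripper_force: 0.0
```

```bash
python3 - <<'E'
from st import *
st()
s=draw(grab('side','s2.png'),'side')[345:855,570:990]
cv2.imwrite('pics/c3.png',s)
for d in r.tip_of('cap_centre','side')[:4]: print(d['confidence'],w('side',d['location']).round(3))
for t in('plain_flap_push','tongue_flap_push'):
  for d in r.tip_of(t,'side')[:2]: print(t,round(d['confidence'],2),w('side',d['location']).round(3))
E
```

```text
t 8.5 tcp [ 0.5656 -0.2043  0.472 ] tip in case [-0.0006 -0.0005  0.299 ] tool x,z in case [ 0.001  1.    -0.   ] [-0.002 -0.    -1.   ]
F [ 0.3  0.3 -0.4] w 0.072 gf 0.0 q [ 0.55  0.33 -0.39  1.64  0.13  1.2  -0.17]
0.96 [ 0.566 -0.208  0.176]
0.78 [ 0.625 -0.043  0.026]
0.75 [ 0.393 -0.342  0.012]
0.58 [ 0.518 -0.034  0.015]
plain_flap_push 0.86 [ 0.506 -0.162  0.136]
tongue_flap_push 0.94 [ 0.494 -0.208  0.138]
```

View pics/c3.png

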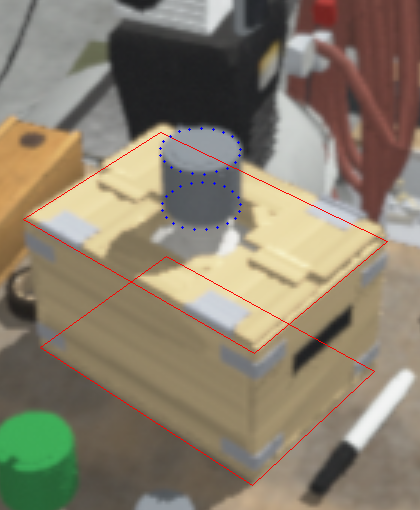

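Both flaps are flat, and the cap stands at (200,175) in the crop, matching the outline. Now the grasp.

Request:
arm_command([
  {"tx": 0, "ty": 0, "tz": 0.03, "ax": 0, "ay": 0, "az": 0, "claw": 0},
  {"tx": 0, "ty": 0, "tz": 0.03, "ax": 0, "ay": 0, "az": 0, "claw": 0},
  {"tx": 0, "ty": 0, "tz": 0.03, "ax": 0, "ay": 0, "az": 0, "claw": 0},
  {"tx": 0, "ty": 0, "tz": 0.03, "ax": 0, "ay": 0, "az": 0, "claw": 0},
  {"tx": 0, "ty": 0, "tz": 0.012, "ax": 0, "ay": 0, "az": 0, "claw": 0},
  {"tx": 0, "ty": 0, "tz": 0, "ax": 0, "ay": 0, "az": 0, "claw": 0},
  {"tx": 0, "ty": 0, "tz": 0, "ax": 0, "ay": 0, "az": 0, "claw": 1},
  {"tx": 0, "ty": 0, "tz": 0, "ax": 0, "ay": 0, "az": 0, "claw": 1},
  {"tx": 0, "ty": 0, "tz": 0, "ax": 0, "ay": 0, "az": 0, "claw": 1},
  {"tx": 0, "ty": 0, "tz": 0, "ax": 0, "ay": 0, "az": 0, "claw": 1},
], squeeze=60)

```text
clock: 9.53
tcp_pos: [0.567, -0.2042, 0.3436]
orientation: [2.526, 1.862, 0.004]
contact_force: [-0.4, 0.1, 5.9]
grip_width: 0.0547
gripper_force: 61.9
```

```bash
python3 st.py
```

```text
t 9.53 tcp [ 0.567  -0.2042  0.3436] tip in case [1.700e-03 1.000e-04 1.706e-01] tool x,z in case [ 0.  1. -0.] [ 0.004 -0.    -1.   ]
F [-0.4  0.1  5.9] w 0.0547 gf 61.93169116973877 q [ 0.53  0.45 -0.37  1.77  0.2   0.95 -0.23]
```

Request:
arm_command([
  {"tx": 0, "ty": 0, "tz": 0.002, "ax": 0, "ay": 0, "az": 0, "claw": 1},
  {"tx": 0, "ty": 0, "tz": 0.002, "ax": 0, "ay": 0, "az": 0, "claw": 1},
  {"tx": 0, "ty": 0, "tz": 0.002, "ax": 0, "ay": 0, "az": 0, "claw": 1},
  {"tx": 0, "ty": 0, "tz": 0.001, "ax": 0, "ay": 0, "az": 0, "claw": 1},
  {"tx": 0, "ty": 0, "tz": 0, "ax": 0, "ay": 0, "az": 0, "claw": 1},
  {"tx": 0, "ty": 0, "tz": 0, "ax": 0, "ay": 0, "az": 0, "claw": 1},
  {"tx": 0, "ty": 0, "tz": 0, "ax": 0, "ay": 0, "az": 0, "claw": 1},
  {"tx": 0, "ty": 0, "tz": 0, "ax": 0, "ay": 0, "az": 0, "claw": 1},
  {"tx": 0, "ty": 0, "tz": 0, "ax": 0, "ay": 0, "az": 0, "claw": 1},
  {"tx": 0, "ty": 0, "tz": 0, "ax": 0, "ay": 0, "az": 0, "claw": 1},
], squeeze=70)

```text
clock: 10.37
tcp_pos: [0.567, -0.2042, 0.3372]
orientation: [2.526, 1.862, 0.004]
contact_force: [-4.3, 1.1, 10.8]
grip_width: 0.0547
gripper_force: 73.2
```

```bash
python3 st.py
```

```text
t 10.37 tcp [ 0.567  -0.2042  0.3372] tip in case [1.700e-03 1.000e-04 1.642e-01] tool x,z in case [ 0.  1. -0.] [ 0.004 -0.    -1.   ]
F [-4.3  1.1 10.8] w 0.0547 gf 73.18729519844055 q [ 0.53  0.46 -0.37  1.78  0.2   0.94 -0.23]
```

Request:
arm_command([
  {"tx": 0, "ty": 0, "tz": 0, "ax": 0, "ay": 0, "az": -4.5, "claw": 1},
  {"tx": 0, "ty": 0, "tz": 0, "ax": 0, "ay": 0, "az": -4.5, "claw": 1},
  {"tx": 0, "ty": 0, "tz": 0, "ax": 0, "ay": 0, "az": -4.5, "claw": 1},
  {"tx": 0, "ty": 0, "tz": 0, "ax": 0, "ay": 0, "az": -4.5, "claw": 1},
  {"tx": 0, "ty": 0, "tz": 0, "ax": 0, "ay": 0, "az": -4.5, "claw": 1},
  {"tx": 0, "ty": 0, "tz": 0, "ax": 0, "ay": 0, "az": -4.5, "claw": 1},
  {"tx": 0, "ty": 0, "tz": 0, "ax": 0, "ay": 0, "az": -4.5, "claw": 1},
  {"tx": 0, "ty": 0, "tz": 0, "ax": 0, "ay": 0, "az": -4.5, "claw": 1},
  {"tx": 0, "ty": 0, "tz": 0, "ax": 0, "ay": 0, "az": -4.5, "claw": 1},
  {"tx": 0, "ty": 0, "tz": 0, "ax": 0, "ay": 0, "az": -4.5, "claw": 1},
])

```text
clock: 11.2
tcp_pos: [0.5676, -0.2041, 0.3376]
orientation: [1.615, 2.688, 0.002]
contact_force: [-0.4, 1.0, 10.7]
grip_width: 0.0547
gripper_force: 73.4
```

```bash
python3 st.py; python3 -c "
from h import *;print(r.get_obs()['moment'])"
```

```text
t 11.2 tcp [ 0.5676 -0.2041  0.3376] tip in case [0.0026 0.0003 0.1646] tool x,z in case [-0.709  0.705 -0.005] [ 0.006 -0.    -1.   ]
F [-0.4  1.  10.7] w 0.0547 gf 73.40649247169495 q [ 0.65  0.49 -0.55  1.77  0.3   0.96  0.47]
[ 0.05168693  0.15366157 -0.08557879]
```

Turning well, and it is still pressed down.

Request:
arm_command([
  {"tx": 0, "ty": 0, "tz": 0, "ax": 0, "ay": 0, "az": -4.5, "claw": 1},
  {"tx": 0, "ty": 0, "tz": 0, "ax": 0, "ay": 0, "az": -4.5, "claw": 1},
  {"tx": 0, "ty": 0, "tz": 0, "ax": 0, "ay": 0, "az": -4.5, "claw": 1},
  {"tx": 0, "ty": 0, "tz": 0, "ax": 0, "ay": 0, "az": -4.5, "claw": 1},
  {"tx": 0, "ty": 0, "tz": 0, "ax": 0, "ay": 0, "az": -4.5, "claw": 1},
  {"tx": 0, "ty": 0, "tz": 0, "ax": 0, "ay": 0, "az": -4.5, "claw": 1},
  {"tx": 0, "ty": 0, "tz": 0, "ax": 0, "ay": 0, "az": -4.5, "claw": 1},
  {"tx": 0, "ty": 0, "tz": 0, "ax": 0, "ay": 0, "az": -4.5, "claw": 1},
  {"tx": 0, "ty": 0, "tz": 0, "ax": 0, "ay": 0, "az": -4.5, "claw": 1},
  {"tx": 0, "ty": 0, "tz": 0, "ax": 0, "ay": 0, "az": -4.5, "claw": 1},
])

```text
clock: 12.03
tcp_pos: [0.5676, -0.204, 0.3375]
orientation: [0.464, 3.101, -0.002]
contact_force: [-0.5, 0.8, 10.2]
grip_width: 0.0544
gripper_force: 73.4
```

```bash
python3 st.py; python3 -c "
from h import *;print(r.get_obs()['moment'])"
```

```text
t 12.03 tcp [ 0.5676 -0.204   0.3375] tip in case [0.0025 0.0005 0.1645] tool x,z in case [-1.    -0.003 -0.006] [ 0.006 -0.    -1.   ]
F [-0.5  0.8 10.2] w 0.0544 gf 73.43608617782593 q [ 0.78  0.53 -0.72  1.76  0.41  1.    1.17]
[ 0.17729017  0.15303476 -0.10254361]
```

Request:
arm_command([
  {"tx": 0, "ty": 0, "tz": -0.003, "ax": 0, "ay": 0, "az": 0, "claw": 1},
  {"tx": 0, "ty": 0, "tz": -0.004, "ax": 0, "ay": 0, "az": 0, "claw": 1},
  {"tx": 0, "ty": 0, "tz": -0.005, "ax": 0, "ay": 0, "az": 0, "claw": 1},
  {"tx": 0, "ty": 0, "tz": -0.005, "ax": 0, "ay": 0, "az": 0, "claw": 1},
  {"tx": 0, "ty": 0, "tz": -0.005, "ax": 0, "ay": 0, "az": 0, "claw": 1},
  {"tx": 0, "ty": 0, "tz": -0.005, "ax": 0, "ay": 0, "az": 0, "claw": 1},
  {"tx": 0, "ty": 0, "tz": -0.005, "ax": 0, "ay": 0, "az": 0, "claw": 1},
  {"tx": 0, "ty": 0, "tz": 0, "ax": 0, "ay": 0, "az": 0, "claw": 1},
  {"tx": 0, "ty": 0, "tz": 0, "ax": 0, "ay": 0, "az": 0, "claw": 1},
  {"tx": 0, "ty": 0, "tz": 0, "ax": 0, "ay": 0, "az": 0, "claw": 1},
])

```text
clock: 12.87
tcp_pos: [0.566, -0.2041, 0.3658]
orientation: [-0.47, -3.106, -0.0]
contact_force: [-1.0, 0.1, -1.9]
grip_width: 0.054
gripper_force: 73.5
```

```bash
python3 st.py
```

```text
t 12.87 tcp [ 0.566  -0.2041  0.3658] tip in case [-1.000e-04 -1.000e-04  1.928e-01] tool x,z in case [-1.  0.  0.] [-0. -0. -1.]
F [-1.   0.1 -1.9] w 0.054 gf 73.52273941040039 q [ 0.79  0.5  -0.74  1.74  0.38  1.05  1.19]
```

Request:
arm_command([
  {"tx": 0, "ty": 0, "tz": -0.01, "ax": 0, "ay": 0, "az": 0, "claw": 1},
  {"tx": 0, "ty": 0, "tz": -0.015, "ax": 0, "ay": 0, "az": 0, "claw": 1},
  {"tx": 0, "ty": 0, "tz": -0.015, "ax": 0, "ay": 0, "az": 0, "claw": 1},
  {"tx": 0, "ty": 0, "tz": -0.015, "ax": 0, "ay": 0, "az": 0, "claw": 1},
  {"tx": 0, "ty": 0, "tz": -0.015, "ax": 0, "ay": 0, "az": 0, "claw": 1},
  {"tx": 0, "ty": 0, "tz": -0.005, "ax": 0, "ay": 0, "az": 0, "claw": 1},
  {"tx": 0, "ty": 0, "tz": 0, "ax": 0, "ay": 0, "az": 0, "claw": 1},
  {"tx": 0, "ty": 0, "tz": 0, "ax": 0, "ay": 0, "az": 0, "claw": 1},
  {"tx": 0, "ty": 0, "tz": 0, "ax": 0, "ay": 0, "az": 0, "claw": 1},
  {"tx": 0, "ty": 0, "tz": 0, "ax": 0, "ay": 0, "az": 0, "claw": 1},
])

```text
clock: 13.7
tcp_pos: [0.5658, -0.2041, 0.44]
orientation: [-0.469, -3.105, -0.001]
contact_force: [-0.0, 0.3, -0.2]
grip_width: 0.0541
gripper_force: 73.6
```

```bash
python3 - <<'E'
from st import *
st()
s=draw(grab('side','s3.png'),'side')[145:855,470:1090]
cv2.imwrite('pics/c4.png',cv2.resize(s,None,fx=.8,fy=.8))
for d in r.tip_of('cap_centre','side')[:3]: print(d['confidence'],w('side',d['location']).round(3))
E
```

```text
t 13.7 tcp [ 0.5658 -0.2041  0.44  ] tip in case [-4.00e-04 -1.00e-04  2.67e-01] tool x,z in case [-1.     0.     0.002] [-0.002  0.    -1.   ]
F [-0.   0.3 -0.2] w 0.0541 gf 73.62183451652527 q [ 0.82  0.43 -0.77  1.66  0.32  1.19  1.25]
0.79 [ 0.627 -0.041  0.026]
0.7 [ 0.566 -0.207  0.27 ]
0.59 [ 0.392 -0.344  0.017]
```

View pics/c4.png

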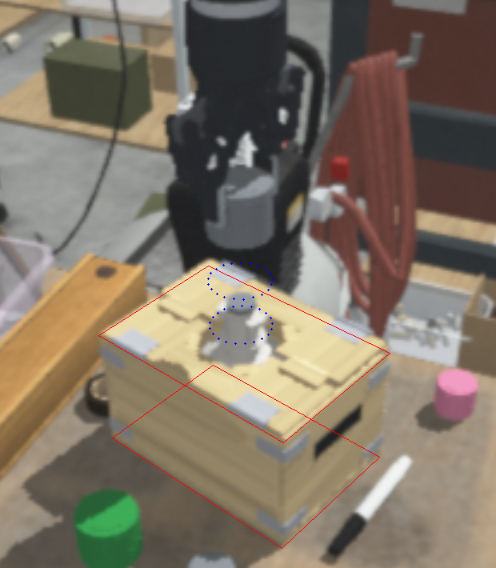

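The cap is held level at (240,207) in the crop, about 9.5 cm above its seat. The neck is bare at (240,300) and both flaps are shut.

```bash
python3 -c "
from bench import r
print(r.hand_in())"
```

```text
the job is handed in; nothing more can be done
None
```

I folded both flaps flat in order (plain, then tongue), pressed and turned the cap 90° anticlockwise, and handed in with the gripper holding it level about 9.5 cm above its seat at 13.7 s; the hand-in returned no verdict.

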